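# Open the specimen box and hold its gate

### The arm

A 6-joint arm with a two-finger parallel gripper is mounted at the origin on a cart in front of the work surface, level with it; the furniture and walls round the work are solid. World frame = base frame: x ahead of the robot, y to its left, z up, the work surface at z = 0. Lengths are in m, angles in rad, forces in N, time in s.
With the tool pointing down it reaches from about 0.35 to 0.975 m from the base axis. Payload 4.9 kg.
Tool frame: the origin (TCP) lies at the very end of the fingers, on their centre line; the grasp point (between the pads) lies ctrl.grip_point_offset behind it (ctrl.grip_point_offset is the distance from the TCP to the grasp point, in m); z points along the fingers, y is the direction in which the jaws open and shut (so a half turn about z gives the same grasp; the last joint's range is limited). The gripper opens to 85 mm and grips with 20 to 120 N. Pads are 22 mm wide; open, the fingers measure 114 mm over their backs; the gripper's body (76 mm by 85 mm) begins 54 mm behind the grasp point. The pads swing forward as they close: fully open they stand 13 mm farther back than shut.
Start: joints at [1.038, 0.053, 1.613, -0, 1.476, -0.119], TCP at [0.251, 0.572, 0.231] pointing down, gripper open.
Joint ranges: [-3.01, 3.01], [-1.01, 2.22], [0.06, 2.58], [-1.02, 4.17], [0.09, 2.62], [-3.14, 3.14]. Speed limits (rad/s): [2.57, 2.57, 3.14, 3.14, 3.14, 3.14].

### API

Orientations are given as a rotation vector (axis times angle).
In Python, from station import ctrl gives the robot as it stands. The module is installed in compiled form; this text tells all that it offers.
- The arm moves only by the shell command python3 -m creep 'ROWS' [FORCE]. ROWS is JSON, a list of rows, each a list of 5 numbers: the closure in counts, from 0 (fully open) to 255 (shut), then the shift along the tool's x, y, z in mm, then the turn about the tool's z in rad. A call has 1 to 12 rows; each row is the pose to reach, as a shift and turn from the pose commanded when the call began, along the tool's axes at that moment; what a row does not reach only later rows make up. A row lasts 1/12 s, in which the tool goes at most 41.7 mm and 7.16 degrees, less where a joint would pass 70% of its speed; a pose out of reach is approached as far as the arm can. A call with a gripper value outside its range is refused whole. The fingers move at their own pace and stop on an object; FORCE is the grip in N (left out, the last holds). Time passes only in rows, so rows that repeat a pose let the fingers close. It gives the time, the measured TCP pose, the force and the opening at its end, in the units of the state.
- ctrl.get_obs(): the state, without advancing time (a new reading comes with each control period).
- ctrl.get_image(name): name is "scene" or "top"; returns the picture (420x560x3 uint8, red, green, blue); there is no depth.
- ctrl.calibration(name): a dict with "fx", "fy", "cx", "cy" (pixels), "R" (3x3) and "t" (3): a world point X has camera coordinates R X + t. Camera axes: x right, y down, z forward; pixel columns grow to the right and rows downward; lengths in m; the calibration is good to about 2 mm. A picture is of the moment at which its call begins. calibration takes no time and is no camera call.
- ctrl.finish_job(): hands the job in, once; it reports no verdict.
Trained networks look in the newest picture that a camera, given by its name, has taken for a name from the list of things; names that differ only in an ending like _2 or _b are one class to them, and where a whole thing is asked for, a point or a joint stands for the part that bears it (a point fixed in the world has none). Each returns a list of dicts, best first, with "conf" (0 to 1); they miss things now and then, are a little off and sometimes report something else, mostly with a low value. They report only what shows in the picture. A call takes as long as a camera call. They do not tell look-alikes from the thing itself.
- ctrl.boxes_of(camera, label): "rect" ([left, top, width, height] in pixels, round what is visible of it).
- ctrl.outline_of(camera, label): "mask" (420x560 bool, what is visible of it) and "rect" ([left, top, width, height] in pixels, round what is visible of it).
The state is a dict: "t": time; "q": joint angles; "dq": joint speeds; "effort": joint torques, N m; "tool_pos": TCP position; "tool_rot": TCP orientation; "contact_force": force on the tool from outside, world axes, zero at the start; "wrist_torque": the same for the moment, N m; "opening": finger opening in m.
Only numpy, scipy, OpenCV 4.12 (cv2) and the standard library are available. Lean on these libraries where they do the work, as an engineer would, in place of code of your own. Each camera call takes 0.05 s, during which the arm holds its last target. There are 200 camera calls.

### The job

Nest the stray green sample cup that stands in front of the specimen transport box into the stack of two green cups where that stands, lowering it gently until it is fully home, so that the gate has room to swing. Then pinch back the yellow safety bolt on the box's roof, squeeze the red catch against the dark half of the gate's handle and, still squeezing, swing the gate past the check at its hinge until it stands wide open, about 75 degrees. Finish while still holding it there by the squeezed handle, so that a colleague can take out the rack of tubes, and leave the other things on the bench alone.

Things in the scene. Friction and masses are not known exactly. Their poses are not given: they have to be found in the camera images.
- tote: specimen transport box, dark blue with a clear gate in front; 180 (x) by 220 (y) by 130 mm high, fixed to the bench. Origin at the centre of its underside, x to its back, so the gate and the front face -x, y to its left, z up.
- bolt_grip (a point): middle of the two yellow upright tabs on the roof once pinched together (then 35 mm over their outer faces), 30 mm above the roof. Box axes; pinch along y. Tabs 24 mm wide (x), tops 14 mm above this point. Outer faces at the start: fixed tab 17.5 mm to -y, sliding tab 35.5 mm to +y of the point, so close round the point and only the sliding one moves.
- safety_bolt (a joint): travel of the safety bolt, m: 0 through the eye of the gate's keeper (gate locked), 0.018 fully drawn when the tabs are pinched together. It slides against 4 N of friction and stays where it is left.
- handle_grip (a point): middle of the gate handle's two upright tabs once squeezed (then 34 mm over their outer faces), 130 mm above the bench; moves with the gate: 155 mm along it from the hinge line, 50 mm ahead of its middle plane. Gate axes (gate shut: the box's); squeeze along y. Tabs 26 mm wide (x), tops 22 mm above this point. Unsqueezed, the red tab's outer face is 31 mm to -y of the point.
- gate_catch (a joint): travel of the red catch, m: 0 sprung out (its bolt stands behind the strike, gate locked), 0.014 fully squeezed. A spring of 4 N, rising to 8 N, pushes it out again.
- gate_hinge (a point): point on the gate's upright hinge line at the box's left front corner, 130 mm above the bench.
- cup_low: lower cup of the stack: light green tapered sample cup, 75 mm tall, foot 38 mm and rim 64 mm across, the top 13 mm of the outside upright, walls 2 mm, hollow floor 24 mm above its foot; stands upright on the bench. Origin at the centre of its foot, z up.
- cup_mid: an equal cup already nested in cup_low, its foot 24 mm higher, so its rim stands 99 mm above the bench. Origin at the centre of its foot.
- cup_stray: the stray third cup, equal to the others, standing upright in the swing of the gate. Origin at the centre of its foot. Nested in cup_mid its foot stands 48 mm above the bench.
- specimen_pot: white specimen pot with an orange screw lid, 64 mm across, 71 mm tall; leave alone. Origin at the centre of its foot.
- lab_timer: white bench timer, 60 by 70 by 22 mm; leave alone. Origin at the centre of its underside.
- felt_pen: felt marker, 133 mm long (y), 12 mm thick, lying; leave alone. Origin at the middle of its underside.
- gate_angle (a joint): angle of the gate, rad: 0 shut, grows as the free end swings out toward the box's -x (clockwise seen from above), stop at 1.45. A spring closes it (0.12 N m shut, 0.5 N m at 1.3). A roller check resists from about 0.4 to 0.65 with up to 0.8 N m, then lets it pass; let go beyond it, the gate falls back to about 0.8, half open.
- gate: the gate: light frame, clear pane, 195 mm wide. Origin on its hinge line (box's left front corner) at bench height; gate axes as for handle_grip. The dark half of its handle is fixed to it: outer face 17 mm to +y of handle_grip; it does not give.
- blue_bottle: pale blue bottle with a red cap, 48 mm across, 112 mm tall; leave alone. Origin at the centre of its foot.
- cell_counter: blood analyser, a fixed white cabinet 400 mm high with jars on top, standing left of the box: keep the arm clear. Origin at the centre of its underside; its front face lies 167 mm to its -x, its sides 174 mm to -y and 156 mm to +y.
There are look-alikes about, which are no part of the job. Leave any purple look-alike of the cup_mid alone.

How it is judged:
On the way, in this order (a step that is already met when the one before it is completed fails the run):
1. the stray cup is nested fully down in the stack, upright and let go, while the gate is still shut (z of cup_stray in the frame of cup_mid between 0.02 and 0.028 m and horizontal distance between cup_stray and cup_mid below 0.006 m and angle between cup_stray's own z axis and vertical below 0.12 rad and contact force between the fingers and cup_stray below 0.1 N and value of joint gate_angle below 0.1 rad), for 0.2 s.
2. the safety bolt is drawn out of its keeper (value of joint safety_bolt above 0.014 m), for 0.1 s.
3. the red catch is squeezed and held while the gate starts to open (value of joint gate_catch above 0.009 m and value of joint gate_angle above 0.15 rad), for 0.1 s.
4. the gate is past its check with the catch still squeezed (value of joint gate_catch above 0.009 m and value of joint gate_angle above 1 rad), for 0.1 s.
At the end, for the whole second after the job is handed in: The gate stands still at 1.17 rad or more, gripped by its handle (red catch squeezed 9 mm or more, over 3 N between fingers and gate); safety bolt drawn 14 mm or more; the three cups stand upright nested in one stack, each foot at most 28 mm above the next and within 6 mm of its axis (value of joint gate_angle above 1.17 rad and velocity of joint gate_angle between -0.1 and 0.1 rad/s and value of joint gate_catch above 0.009 m and value of joint safety_bolt above 0.014 m and contact force between the fingers and gate above 3 N and z of cup_stray in the frame of cup_mid below 0.028 m and z of cup_mid in the frame of cup_low below 0.028 m and horizontal distance between cup_stray and cup_mid below 0.006 m and horizontal distance between cup_mid and cup_low below 0.006 m and angle between cup_low's own z axis and vertical below 0.1 rad and height (world z) of cup_low below 0.006 m and linear speed of cup_stray below 0.02 m/s); the arm keeps its last pose, push and grip.
It fails at once if another thing on the bench is knocked or moved by more than 3 cm (distance of any of specimen_pot, blue_bottle, lab_timer, felt_pen from where it was at the start of the episode above 0.03 m).
It fails at once if a cup is tipped over or the stack is pushed away by more than 4 cm (angle between cup_low's own z axis and vertical above 0.6 rad or angle between cup_stray's own z axis and vertical above 0.9 rad or distance of cup_low from where it was at the start of the episode above 0.04 m).
It fails at once if the stray cup is dropped (falls free from more than about 2.5 cm) (linear speed of cup_stray above 0.7 m/s and contact force between the fingers and cup_stray below 0.05 N).
It also fails if it takes over 64 s, if anything falls off the work surface, if the arm or the gripper's body presses on something with over 40 N, if the wrist force passes 120 N, or if a joint passes its speed limit or range.

## Working session

There is one attempt and no reset: what is moved stays moved. The work goes in short steps, Python scripts to look and compute and a shell command to move; the robot and the scene stay as the last step left them, time stands still between calls to the robot, and variables do not carry over. Pictures are saved under pics/ and viewed, about 8 in all and at most 12, crops included, and the job is handed in when it is done.

```bash
mkdir -p pics
cat > h.py <<'E'
from station import ctrl
import numpy as np, cv2
from scipy.spatial.transform import Rotation as Ro
def ray(cam,uv):
    c=ctrl.calibration(cam);R=np.array(c["R"]);t=np.array(c["t"])
    d=R.T@np.array([(uv[0]-c["cx"])/c["fx"],(uv[1]-c["cy"])/c["fy"],1]);return -R.T@t,d
def at_z(cam,uv,z):
    o,d=ray(cam,uv);return o+d*(z-o[2])/d[2]
def proj(cam,X):
    c=ctrl.calibration(cam);p=np.array(c["R"])@np.array(X)+np.array(c["t"])
    return np.array([c["fx"]*p[0]/p[2]+c["cx"],c["fy"]*p[1]/p[2]+c["cy"]])
def save(cam,name,crop=None,k=1):
    im=ctrl.get_image(cam)[:,:,::-1]
    if crop: x,y,w,h=crop;im=im[y:y+h,x:x+w]
    im=cv2.resize(im,None,fx=k,fy=k,interpolation=cv2.INTER_CUBIC);cv2.imwrite("pics/"+name,im)
E
python3 - <<'E'
from h import *
a=ctrl.get_image("scene");b=ctrl.get_image("top")
cv2.imwrite("pics/s0.png",a[:,:,::-1]);cv2.imwrite("pics/t0.png",b[:,:,::-1])
for cam in("top","scene"):
    print(cam,ray(cam,(280,210)))
    for l in["tote","cup_stray","cup_mid","cup_low","bolt_grip","handle_grip","gate","specimen_pot","blue_bottle","lab_timer","felt_pen","cell_counter"]:
        print(l,[(np.round(r["rect"]).astype(int).tolist(),round(r["conf"],2)) for r in ctrl.boxes_of(cam,l)][:4])
o=ctrl.get_obs();print(o["tool_pos"],o["tool_rot"],o["opening"],ctrl.grip_point_offset)
print(Ro.from_rotvec(o["tool_rot"]).as_matrix().round(3))
E
```

```text
top (array([ 0.41360945, -0.19806018,  1.31966769]), array([ 0.16237234, -0.01394071, -0.98666978]))
tote [([266, 154, 84, 90], 0.85)]
cup_stray [([280, 260, 23, 23], 0.67)]
cup_mid [([232, 262, 18, 21], 0.84), ([113, 252, 25, 21], 0.79)]
cup_low [([180, 234, 38, 9], 0.63), ([132, 252, 6, 19], 0.52)]
bolt_grip [([267, 155, 81, 89], 0.92)]
handle_grip [([270, 206, 71, 36], 0.82)]
gate [([179, 232, 41, 10], 0.74), ([269, 200, 76, 41], 0.69), ([400, 254, 28, 19], 0.37)]
specimen_pot [([179, 247, 25, 22], 0.66)]
blue_bottle [([378, 271, 22, 16], 0.67), ([399, 253, 25, 22], 0.15)]
lab_timer [([400, 254, 26, 20], 0.89), ([268, 205, 76, 35], 0.27)]
felt_pen [([176, 232, 44, 12], 0.51)]
cell_counter [([267, 202, 77, 42], 0.39)]
scene (array([-0.46852251, -0.86135633,  0.68456447]), array([ 0.77776858,  0.47025289, -0.41712241]))
tote [([269, 187, 89, 66], 0.72), ([272, 196, 60, 57], 0.36)]
cup_stray [([252, 237, 23, 32], 0.63), ([374, 288, 28, 23], 0.55)]
cup_mid [([135, 197, 21, 12], 0.75), ([210, 228, 18, 27], 0.6)]
cup_low [([272, 187, 88, 70], 0.75), ([139, 206, 17, 18], 0.59)]
bolt_grip [([268, 186, 90, 71], 0.94)]
handle_grip [([270, 193, 64, 63], 0.75), ([139, 205, 16, 21], 0.29)]
gate [([270, 192, 62, 60], 0.69)]
specimen_pot [([181, 212, 23, 25], 0.67)]
blue_bottle [([341, 258, 24, 49], 0.85)]
lab_timer [([376, 290, 28, 19], 0.95)]
felt_pen [([201, 221, 11, 10], 0.6)]
cell_counter []
[0.251289  0.572218  0.2312888] [ 6.45396525e-01  3.07457786e+00 -2.90959536e-05] 0.08528125244731906 0.0187
[[-0.916  0.402  0.   ]
 [ 0.402  0.916 -0.   ]
 [-0.    -0.    -1.   ]]
```

View pics/s0.png

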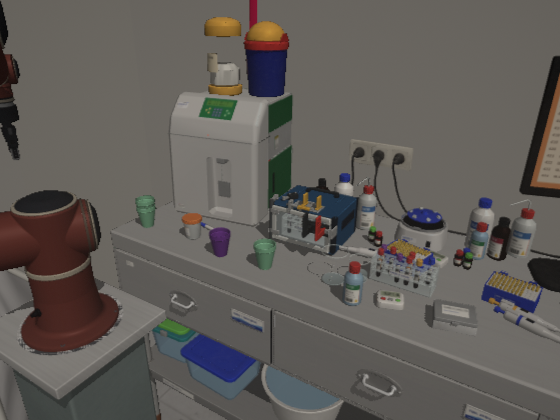

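View pics/t0.png

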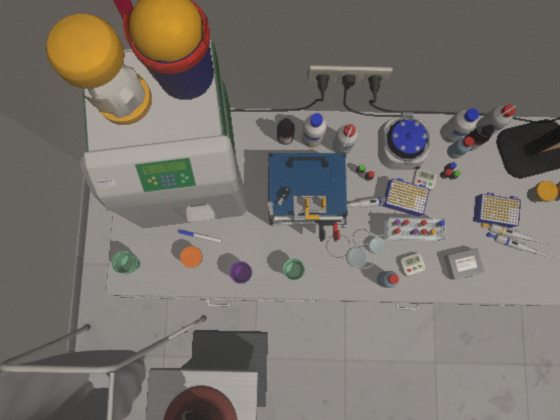

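The green stack is at top (124,262) / scene (146,212). The single green cup in front of the gate, at top (293,268) / scene (264,255), is the stray. The purple one at top (241,272) is the look-alike, so I leave it. Next I confirm in an enlarged crop and fit the silhouettes.

```bash
cat >> h.py <<'E'
from scipy.optimize import minimize
def gmask(cam,rect):
    im=ctrl.get_image(cam);x,y,w,h=rect
    hsv=cv2.cvtColor(im,cv2.COLOR_RGB2HSV);m=cv2.inRange(hsv,(55,50,40),(88,255,255))
    z=np.zeros_like(m);z[y:y+h,x:x+w]=m[y:y+h,x:x+w];z=cv2.morphologyEx(z,cv2.MORPH_CLOSE,np.ones((3,3)))
    n,l,s,_=cv2.connectedComponentsWithStats(z);i=1+np.argmax(s[1:,4])
    c,_=cv2.findContours((l==i).astype(np.uint8),0,2);return cv2.convexHull(np.vstack(c))[:,0]
def circ(p,z,r): 
    a=np.linspace(0,2*np.pi,24);return np.c_[p[0]+r*np.cos(a),p[1]+r*np.sin(a),0*a+z]
def fitcup(masks,top,p0,base=0):
    # masks: {cam: hull}; top: rim height
    S=8
    def poly(cam,p):
        X=np.vstack([circ(p,base,.019),circ(p,top,.032),circ(p,top-.013,.032)])
        return cv2.convexHull(np.array([proj(cam,x) for x in X],np.float32))[:,0]
    def cost(p):
        c=0
        for cam,h in masks.items():
            q=poly(cam,p);h=h.astype(np.float32)
            c+=np.sum((q.min(0)-h.min(0)+.0)**2)+np.sum((q.max(0)-h.max(0)-.0)**2)
        return c
    r=minimize(cost,p0,method="Nelder-Mead",options=dict(xatol=1e-5,fatol=1e-4));return r.x,r.fun
E
python3 - <<'E'
from h import *
for n,rt,rs,top in(("stray",(270,248,45,42),(245,232,38,42),.075),("stack",(105,244,40,36),(126,188,38,45),.099)):
    mt=gmask("top",rt);ms=gmask("scene",rs);p0=at_z("top",mt.mean(0),top)[:2]
    print(n,mt.min(0),mt.max(0),ms.min(0),ms.max(0))
    for m in({"top":mt},{"scene":ms},{"top":mt,"scene":ms}): print(fitcup(m,top,p0))
a=ctrl.get_image("top")[:,:,::-1]
c1=cv2.resize(a[145:295,225:375],(600,600),interpolation=cv2.INTER_CUBIC);cv2.imwrite("pics/t1.png",c1)
b=ctrl.get_image("scene")[:,:,::-1]
cv2.imwrite("pics/s1.png",cv2.resize(b[170:290,120:370],(800,384),interpolation=cv2.INTER_CUBIC)) 
for l in("specimen_pot","blue_bottle","lab_timer"):
    r=ctrl.boxes_of("top",l)[0]["rect"];print(l,at_z("top",(r[0]+r[2]/2,r[1]+r[3]/2),.07))
E
```

```text
stray [283 259] [303 277] [254 239] [275 269]Traceback (most recent call last):
  File "<stdin>", line 5, in <module>
  File "h.py", line 37, in fitcup
    r=minimize(cost,p0,method="Nelder-Mead",options=dict(xatol=1e-5,fatol=1e-4));return r.x,r.fun
    res = _minimize_neldermead(fun, x0, args, callback, bounds=bounds,
                               **options)
    fxr = func(xr)
    fx = function(np.copy(x), *(wrapper_args + args))
  File "h.py", line 34, in cost
    q=poly(cam,p);h=h.astype(np.float32)
  File "h.py", line 30, in poly
    return cv2.convexHull(np.array([proj(cam,x) for x in X],np.float32))[:,0]
                                    ~~~~^^^^^^^
  File "h.py", line 10, in proj
    c=ctrl.calibration(cam);p=np.array(c["R"])@np.array(X)+np.array(c["t"])
ValueError: time passes only in moves, steps and waits
```

```bash
sed -i 's/ctrl\.calibration(cam)/cal(cam)/' h.py; sed -i '2a import functools\n@functools.cache\ndef cal(c): return ctrl.calibration(c)' h.py
python3 - <<'E'
from h import *
for n,rt,rs,top in(("stray",(270,248,45,42),(245,232,38,42),.075),("stack",(105,244,40,36),(126,188,38,45),.099)):
    mt=gmask("top",rt);ms=gmask("scene",rs);p0=at_z("top",mt.mean(0),top)[:2]
    print(n,mt.min(0),mt.max(0),ms.min(0),ms.max(0))
    for m in({"top":mt},{"scene":ms},{"top":mt,"scene":ms}): print(fitcup(m,top,p0))
a=ctrl.get_image("top")[:,:,::-1]
c1=cv2.resize(a[145:295,225:375],(600,600),interpolation=cv2.INTER_CUBIC);cv2.imwrite("pics/t1.png",c1)
b=ctrl.get_image("scene")[:,:,::-1]
cv2.imwrite("pics/s1.png",cv2.resize(b[170:290,120:370],(800,384),interpolation=cv2.INTER_CUBIC)) 
for l in("specimen_pot","blue_bottle","lab_timer"):
    r=ctrl.boxes_of("top",l)
    if r: r=r[0]["rect"];print(l,at_z("top",(r[0]+r[2]/2,r[1]+r[3]/2),.07))
E
```

```text
stray [283 259] [303 277] [254 239] [275 269]
(array([ 0.45046504, -0.25718788]), np.float64(12.089359283447266))
(array([ 0.45039726, -0.25589032]), np.float64(2.4917314052581787))
(array([ 0.45027072, -0.25663903]), np.float64(14.750261306762695))
stack [112 251] [138 272] [136 195] [155 227]
(array([0.45624693, 0.22538544]), np.float64(6.077489852905273))
(array([0.45949843, 0.22620472]), np.float64(1.0072367191314697))
(array([0.45705967, 0.22506135]), np.float64(7.698069095611572))
specimen_pot [0.47283784 0.03913874 0.07      ]
blue_bottle [ 0.42663432 -0.53440839  0.07      ]
lab_timer [ 0.46626597 -0.60097097  0.07      ]
```

View pics/t1.png

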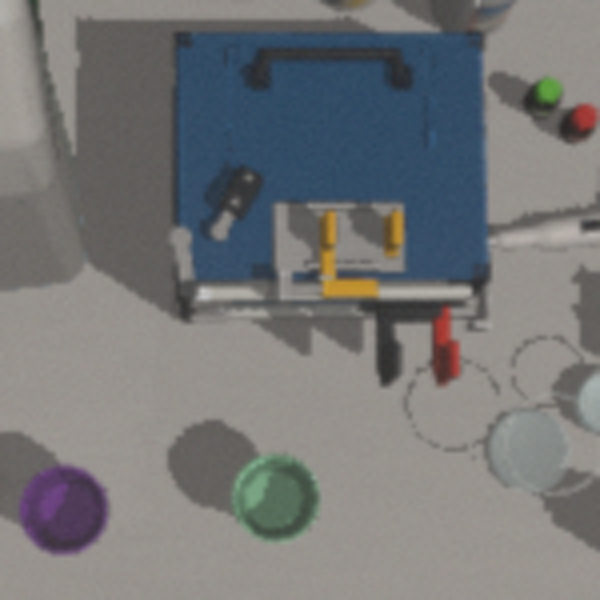

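View pics/s1.png

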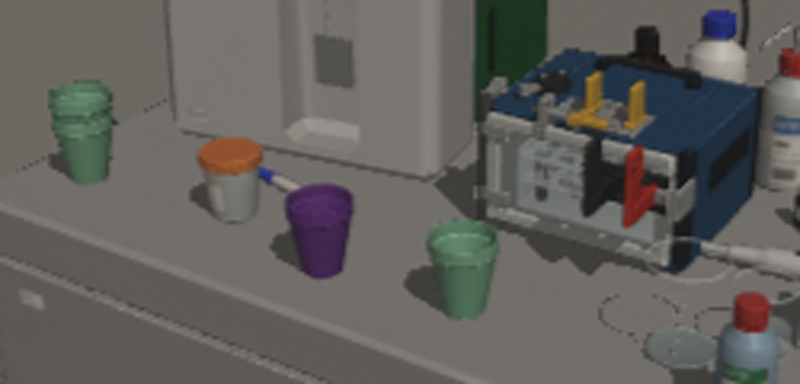

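The crops confirm it: the single green cup at top crop (275,497) is the stray, with the purple look-alike at (64,509) and a green pair at the far left of the scene view. Now the tote pose and the move targets.

```bash
cat >> h.py <<'E'
def go(p,yaw,o=None):
    "tool-axis shift (mm) and turn to bring TCP to p with jaw axis y at world angle yaw (mod pi)"
    o=o or ctrl.get_obs();R=Ro.from_rotvec(o["tool_rot"]).as_matrix();s=R.T@(np.array(p)-o["tool_pos"])*1000
    a=np.arctan2(R[1,1],R[0,1]);d=-(yaw-a);d=(d+np.pi/2)%np.pi-np.pi/2
    print("shift",s.round(1),"turn",round(d,3))
E
python3 - <<'E'
from h import *
C=lambda u,v:(225+u/4-.5+.125,145+v/4-.5+.125)
for n,uv,z in(("BL",(177,33),.13),("BR",(484,33),.13),("FR",(489,283),.13),("FL",(179,283),.13),
 ("ytabL",(330,211),.174),("ytabL2",(330,245),.174),("ytabR",(396,211),.174),("ytabR2",(396,250),.174),
 ("darkend",(388,384),.152),("redend",(446,382),.152)):
    print(n,at_z("top",C(*uv),z).round(4))
a=ctrl.get_image("top");hsv=cv2.cvtColor(a,cv2.COLOR_RGB2HSV)
m=cv2.inRange(hsv,(100,120,40),(118,255,255));z=np.zeros_like(m);z[145:225,262:352]=m[145:225,262:352]
P=lambda u,v:at_z("top",(u,v),.13)
for nm,f in(("left",lambda r:np.where(z[r])[0].min()-.5),("right",lambda r:np.where(z[r])[0].max()+.5)):
    X=np.array([P(f(r),r) for r in range(162,205)]);k=np.polyfit(X[:,0],X[:,1],1);print(nm,k,np.polyval(k,.68))
X=np.array([P(c,np.where(z[:,c])[0].min()-.5) for c in range(276,342)]);k=np.polyfit(X[:,1],X[:,0],1);print("back",k,np.polyval(k,-.29))
print("purple",at_z("top",(240.6,271.7),.075))
for p in((.457,.2255,.26),(.4503,-.2565,.17)):go(p,np.pi/2)
E
```

```text
BL [ 0.7744 -0.1791  0.13  ]
BR [ 0.7806 -0.3995  0.13  ]
FR [ 0.599  -0.4029  0.13  ]
FL [ 0.5934 -0.1855  0.13  ]
ytabL [ 0.6388 -0.2871  0.174 ]
ytabL2 [ 0.6154 -0.2875  0.174 ]
ytabR [ 0.64  -0.332  0.174]
ytabR2 [ 0.6132 -0.3322  0.174 ]
darkend [ 0.5241 -0.3301  0.152 ]
redend [ 0.5265 -0.3697  0.152 ]
left [ 0.1961602 -0.3220687] -0.18867976022984964
right [-0.02244306 -0.3791219 ] -0.3943831839361237
back [-0.02228547  0.76897157] 0.7754343555906142
purple [ 0.43618052 -0.10685508  0.075     ]
shift [-327.8 -234.7  -28.7] turn -0.414
shift [-515.4 -678.8   61.3] turn -0.414
```

```bash
python3 -m creep '[[0,-328,-235,-29,-0.414],[0,-328,-235,-29,-0.414],[0,-328,-235,-29,-0.414],[0,-328,-235,-29,-0.414],[0,-328,-235,-29,-0.414],[0,-328,-235,-29,-0.414],[0,-328,-235,-29,-0.414],[0,-328,-235,-29,-0.414],[0,-328,-235,-29,-0.414],[0,-328,-235,-29,-0.414],[0,-328,-235,-29,-0.414],[0,-328,-235,-29,-0.414]]' 30
python3 -c "
from h import *
go((.4503,-.2565,.17),np.pi/2)"
```

```text
t: 2.9
tool_pos: [0.4579, 0.2239, 0.2606]
tool_rot: [0.005, 3.141, 0.001]
contact_force: [-1.1, 1.1, 0.5]
opening: 0.0856
shift [   6.  -480.5   90.4] turn -0.003
```

```bash
python3 -m creep '[[0,7,-480,60,0],[0,7,-480,60,0],[0,7,-480,60,0],[0,7,-480,60,0],[0,7,-480,60,0],[0,7,-480,60,0],[0,7,-480,60,0],[0,7,-480,60,0],[0,7,-480,60,0],[0,7,-480,60,0],[0,7,-480,60,0],[0,7,-480,60,0]]' 30
python3 -c "
from h import *
go((.4503,-.2565,.05),np.pi/2)"
```

```text
t: 3.9
tool_pos: [0.4501, -0.2567, 0.1996]
tool_rot: [-0.0, -3.141, 0.0]
contact_force: [-0.2, 0.3, -0.2]
opening: 0.0853
shift [ -0.2   0.2 149.6] turn -0.0
```

```bash
python3 -m creep '[[0,0,0,40,0],[0,0,0,80,0],[0,0,0,120,0],[0,0,0,140,0],[0,0,0,152,0],[0,0,0,152,0],[130,0,0,152,0],[130,0,0,152,0],[130,0,0,152,0],[130,0,0,152,0],[130,0,0,152,0],[130,0,0,152,0]]' 30
python3 - <<'E'
from h import *
a=ctrl.get_image("scene")[:,:,::-1]
cv2.imwrite("pics/s2.png",cv2.resize(a[150:290,190:370],(720,560),interpolation=cv2.INTER_CUBIC))
E
```

```text
t: 4.9
tool_pos: [0.4519, -0.2559, 0.0508]
tool_rot: [0.0, 3.138, -0.004]
contact_force: [0.3, 0.2, 6.1]
opening: 0.0633
```

View pics/s2.png

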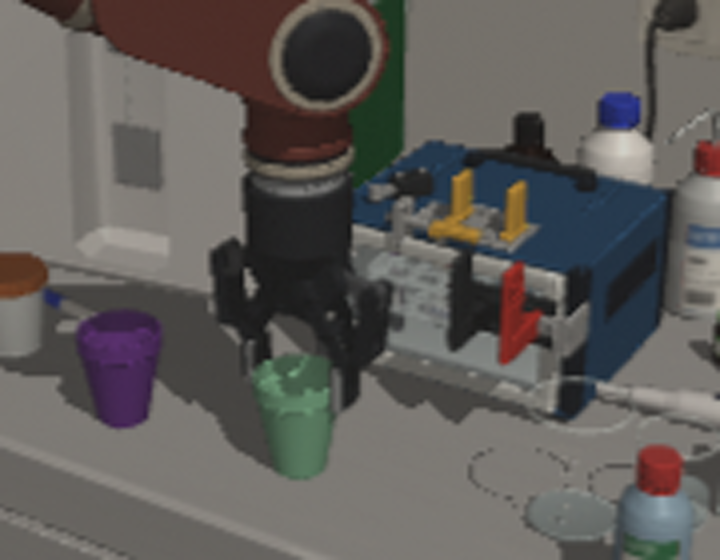

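```bash
python3 -m creep '[[130,0,0,-15,0],[130,0,0,-40,0],[130,0,0,-80,0],[130,0,0,-120,0],[130,0,0,-140,0],[130,0,0,-140,0],[130,0,0,-140,0]]'
python3 - <<'E'
from h import *
o=ctrl.get_obs();p=o["tool_pos"];h=p[2]-.0508
uv=proj("top",[p[0],p[1],h+.075]).astype(int);us=proj("scene",[p[0],p[1],h+.037]).astype(int)
mt=gmask("top",(uv[0]-28,uv[1]-22,56,44));ms=gmask("scene",(us[0]-25,us[1]-28,50,56))
print(p,h,uv,us,mt.min(0),mt.max(0),ms.min(0),ms.max(0))
print(fitcup({"scene":ms},h+.075,p[:2],h))
go((.4572,.2255,.195),np.pi/2)
E
```

```text
t: 5.53
tool_pos: [0.451, -0.2555, 0.1905]
tool_rot: [-0.0, 3.138, -0.004]
contact_force: [-0.1, -0.4, -1.0]
opening: 0.0632Traceback (most recent call last):
  File "<stdin>", line 4, in <module>
  File "h.py", line 24, in gmask
    n,l,s,_=cv2.connectedComponentsWithStats(z);i=1+np.argmax(s[1:,4])
                                                    ~~~~~~~~~^^^^^^^^^
    return _wrapfunc(a, 'argmax', axis=axis, out=out, **kwds)
    return bound(*args, **kwds)
ValueError: attempt to get argmax of an empty sequence
```

```bash
python3 -m creep '[[130,-2,20,-4,0],[130,-4,60,-4,0],[130,-6,481,-4,0],[130,-6,481,-4,0],[130,-6,481,-4,0],[130,-6,481,-4,0],[130,-6,481,-4,0],[130,-6,481,-4,0],[130,-6,481,-4,0],[130,-6,481,-4,0],[130,-6,481,-4,0],[130,-6,481,-4,0]]'
cat > m.py <<'E'
from h import *
o=ctrl.get_obs();print(o["tool_pos"],o["tool_rot"],o["opening"])
p=o["tool_pos"];h=p[2]-.0508
for q,b,t in((p[:2],h,h+.075),((.457,.2255),0,.099)):
    us=proj("scene",[q[0],q[1],(t+b)/2]).astype(int)
    ms=gmask("scene",(us[0]-20,us[1]-24,40,48));print(ms.min(0),ms.max(0),fitcup({"scene":ms},t,q,b))
a=ctrl.get_image("scene")[:,:,::-1]
cv2.imwrite("pics/"+__import__("sys").argv[1],cv2.resize(a[110:260,80:240],(640,600),interpolation=cv2.INTER_CUBIC))
go((.4572,.2255,.195),np.pi/2,o)
E
python3 m.py s3.png
```

```text
t: 6.58
tool_pos: [0.4542, 0.2235, 0.1896]
tool_rot: [0.001, -3.138, 0.002]
contact_force: [1.3, 0.6, 0.4]
opening: 0.0633
[0.45419365 0.22353268 0.18962413] [ 6.91117764e-04 -3.13768018e+00  2.22210063e-03] 0.06333802178691594
[130 164] [148 189] (array([0.4526395 , 0.22970029]), np.float64(6.640116214752197))
[136 195] [155 227] (array([0.45950074, 0.2262029 ]), np.float64(1.0072312355041504))
shift [-3.   2.  -5.4] turn 0.0
```

View pics/s3.png

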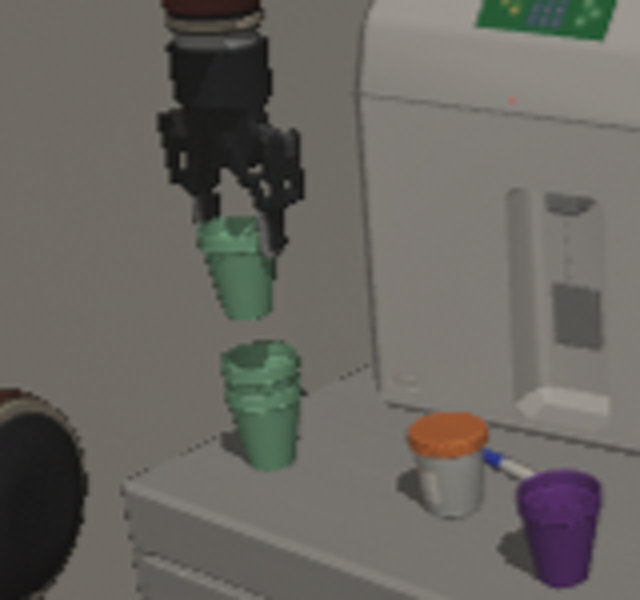

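Run:
```python
from h import *
from scipy.optimize import fsolve
def box(p,b,t):
    X=np.vstack([circ(p,b,.019),circ(p,t,.032),circ(p,t-.013,.032)]);q=np.array([proj("scene",x) for x in X]);return q.min(0),q.max(0)
h=.1896-.0508
for n,b,t,L,B,p0 in(("held",h,h+.075,130,189,(.454,.2235)),("stack",0,.099,136,227,(.457,.2255))):
    print(n,box(p0,b,t));print(fsolve(lambda p:[box(p,b,t)[0][0]-L,box(p,b,t)[1][1]-B],p0))
```

```text
held (array([130.15498832, 163.07677538]), array([151.22037985, 190.05819909]))
[0.46005588 0.23107888]
stack (array([134.94899445, 194.88099421]), array([155.22501493, 227.61326326]))
[0.46206821 0.22612207]
```

```bash
python3 -m creep '[[130,-3.5,2.3,10,0],[130,-3.5,2.3,30,0],[130,-3.5,2.3,45,0],[130,-3.5,2.3,55,0],[130,-3.5,2.3,62,0],[130,-3.5,2.3,68,0],[130,-3.5,2.3,72,0],[130,-3.5,2.3,76,0],[130,-3.5,2.3,78,0],[130,-3.5,2.3,78,0]]'
```

```text
t: 7.57
tool_pos: [0.4597, 0.2241, 0.1142]
tool_rot: [-0.0, 3.142, -0.0]
contact_force: [-0.5, -0.2, -0.7]
opening: 0.0634
```

```bash
python3 -m creep '[[130,0,0,3,0],[130,0,0,5,0],[130,0,0,7,0],[130,0,0,9,0],[130,0,0,10,0],[130,0,0,10,0]]'; python3 -m creep '[[130,0,0,1,0],[130,0,0,2,0],[130,0,0,3,0],[130,0,0,3,0]]'
```

```text
t: 8.07
tool_pos: [0.4594, 0.2241, 0.1039]
tool_rot: [0.0, -3.141, 0.0]
contact_force: [0.4, 0.0, -0.5]
opening: 0.0634
t: 8.4
tool_pos: [0.4595, 0.2241, 0.1011]
tool_rot: [0.0, -3.141, 0.0]
contact_force: [-0.0, 0.5, -0.6]
opening: 0.0635
```

```bash
python3 -m creep '[[130,0,0,1,0],[130,0,0,2,0],[130,0,0,2,0],[130,0,0,2,0]]'; python3 -m creep '[[130,0,0,1,0],[130,0,0,1.5,0],[130,0,0,1.5,0]]'
```

```text
t: 8.73
tool_pos: [0.4596, 0.2241, 0.0993]
tool_rot: [-0.0, 3.142, -0.0]
contact_force: [1.0, 0.5, -0.2]
opening: 0.0632
t: 8.98
tool_pos: [0.4603, 0.2244, 0.0989]
tool_rot: [-0.0, 3.14, 0.001]
contact_force: [-0.8, -0.5, 4.7]
opening: 0.0633
```

It made contact at the predicted depth (TCP 98.9 mm, +4.7 N). Releasing and rising.

```bash
python3 -m creep '[[110,0,0,0,0],[90,0,0,0,0],[60,0,0,0,0],[0,0,0,0,0],[0,0,0,0,0],[0,0,0,0,0],[0,0,0,-10,0],[0,0,0,-30,0],[0,0,0,-70,0],[0,0,0,-110,0],[0,0,0,-150,0],[0,0,0,-150,0]]'
python3 - <<'E'
from h import *
b=ctrl.get_image("scene")[:,:,::-1]
cv2.imwrite("pics/s4.png",cv2.resize(b[150:270,80:240],(640,480),interpolation=cv2.INTER_CUBIC))
ms=gmask("scene",(126,180,38,52));print(ms.min(0),ms.max(0),fitcup({"scene":ms},.123,(.4585,.2255)))
o=ctrl.get_obs();print(o["tool_pos"])
go((.53,-.2,.26),np.pi/2+.026,o)
E
```

```text
t: 9.98
tool_pos: [0.4637, 0.2255, 0.2591]
tool_rot: [-0.001, 3.125, 0.008]
contact_force: [1.6, -0.1, 1.6]
opening: 0.0856
[135 189] [155 227] (array([0.45859905, 0.22367236]), np.float64(0.9078801274299622))
[0.46091478 0.22456756 0.25139272]
shift [ -69.  -424.6   -9. ] turn -0.026
```

View pics/s4.png

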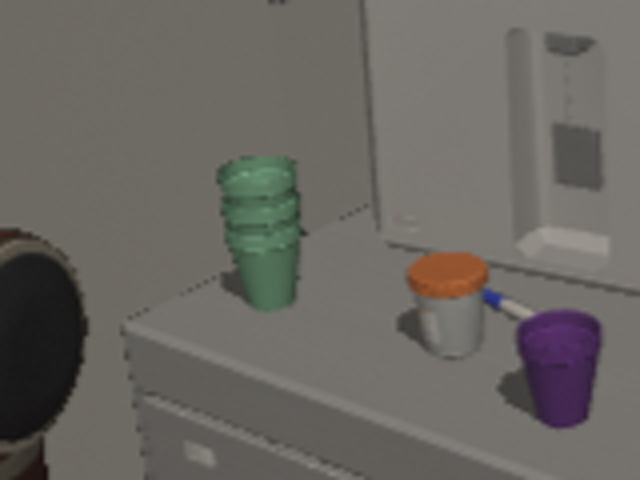

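The stack shows three evenly spaced rims at crop (258,175)/(261,205)/(263,235), upright and fully nested. The next part is the bolt.

```bash
python3 -m creep '[[0,-9,-425,-9,-0.026],[0,-9,-425,-9,-0.026],[0,-9,-425,-9,-0.026],[0,-9,-425,-9,-0.026],[0,-9,-425,-9,-0.026],[0,-9,-425,-9,-0.026],[0,-9,-425,-9,-0.026],[0,-9,-425,-9,-0.026],[0,-9,-425,-9,-0.026],[0,-9,-425,-9,-0.026],[0,-9,-425,-9,-0.026],[0,-9,-425,-9,-0.026]]'
python3 - <<'E'
from h import *
a=ctrl.get_image("top");hsv=cv2.cvtColor(a,cv2.COLOR_RGB2HSV)
for nm,lo,hi,rr in(("yellow",(15,130,90),(30,255,255),(300,190,34,32)),("red",(0,130,60),(8,255,255),(325,215,20,30))):
    m=cv2.inRange(hsv,lo,hi);z=np.zeros_like(m);x,y,w,h=rr;z[y:y+h,x:x+w]=m[y:y+h,x:x+w]
    n,l,s,c=cv2.connectedComponentsWithStats(z)
    for i in range(1,n):
        if s[i,4]>3: print(nm,s[i],at_z("top",(s[i,0]-.5,s[i,1]-.5),.174).round(4),at_z("top",(s[i,0]+s[i,2]-.5,s[i,1]+s[i,3]-.5),.174).round(4))
o=ctrl.get_obs();print(o["tool_pos"])
go((.627,-.319,.26),np.pi/2+.026,o)
E
```

```text
t: 11.08
tool_pos: [0.4676, -0.2027, 0.2548]
tool_rot: [0.034, -3.138, -0.003]
contact_force: [0.1, -0.3, 0.7]
opening: 0.0853
yellow [305 198   4  16  57] [ 0.6383 -0.28    0.174 ] [ 0.5946 -0.2915  0.174 ]
yellow [321 198   5  11  36] [ 0.6395 -0.3235  0.174 ] [ 0.6095 -0.3374  0.174 ]
yellow [306 215  13   4  52] [ 0.5916 -0.2834  0.174 ] [ 0.5816 -0.3186  0.174 ]
red [334 222   6  17  46] [ 0.5745 -0.3592  0.174 ] [ 0.529  -0.3755  0.174 ]
[ 0.46783169 -0.20106387  0.25502467]
shift [-156.3 -121.7   -5.7] turn -0.002
```

```bash
python3 -m creep '[[0,-40,-30,-3,0],[0,-80,-60,-5,0],[0,-120,-90,-5,0],[0,-156,-121,-5,0],[0,-156,-121,-5,0],[0,-156,-121,-5,0],[0,-156,-121,20,0],[0,-156,-121,50,0],[0,-156,-121,70,0],[0,-156,-121,70,0]]'
python3 - <<'E'
from h import *
a=ctrl.get_image("scene")[:,:,::-1]
cv2.imwrite("pics/s5.png",cv2.resize(a[120:270,240:400],(640,600),interpolation=cv2.INTER_CUBIC))
o=ctrl.get_obs();print(o["tool_pos"]);go((.627,-.318,.145),np.pi/2+.026,o)
E
```

```text
t: 11.97
tool_pos: [0.625, -0.3131, 0.1795]
tool_rot: [0.045, -3.131, -0.011]
contact_force: [-1.0, 1.0, -0.8]
opening: 0.0851
[ 0.62610331 -0.31412994  0.18278218]
shift [-1.  -4.1 37.8] turn 0.002
```

View pics/s5.png

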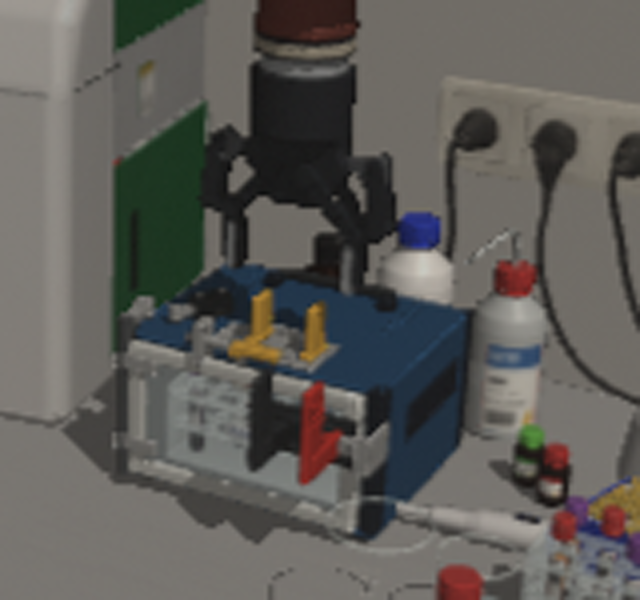

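The fingers straddle the yellow tabs at crop (263,293) and (316,308) from above. Descending.

```bash
python3 -m creep '[[0,-1,-4,0,0],[0,-1,-4,6,0],[0,-1,-4,12,0],[0,-1,-4,18,0],[0,-1,-4,24,0],[0,-1,-4,30,0],[0,-1,-4,36,0],[0,-1,-4,36,0]]' 30
python3 -c "
from h import *
go((.627,-.318,.145),np.pi/2+.026)"
```

```text
t: 12.68
tool_pos: [0.628, -0.3212, 0.1485]
tool_rot: [0.041, -3.139, -0.003]
contact_force: [-0.9, 0.2, -0.7]
opening: 0.0853
shift [0.9 3.2 3.5] turn 0.0
```

```bash
python3 -m creep '[[60,0,2,3,0],[100,0,2,3,0],[130,0,2,3,0],[150,0,2,3,0],[180,0,2,3,0],[200,0,2,3,0],[200,0,2,3,0],[200,0,2,3,0],[200,0,2,3,0]]' 30
python3 -c "
from h import *
print(ctrl.get_obs()['tool_pos'])"
```

```text
t: 13.43
tool_pos: [0.6294, -0.3184, 0.149]
tool_rot: [-0.043, 3.14, 0.003]
contact_force: [-0.4, 7.4, 4.4]
opening: 0.0333
[ 0.62937655 -0.3183767   0.14896585]
```

```bash
python3 -m creep '[[120,0,0,0,0],[60,0,0,0,0],[0,0,0,0,0],[0,0,0,0,0],[0,0,0,0,0],[0,0,0,-10,0],[0,0,0,-40,0],[0,0,0,-80,0],[0,0,0,-100,0],[0,60,100,-100,0],[0,100,130,-100,0],[0,100,130,-100,0]]'
python3 - <<'E'
from h import *
a=ctrl.get_image("top")[:,:,::-1]
b=ctrl.get_image("scene")[:,:,::-1]
cv2.imwrite("pics/b6.png",np.hstack([cv2.resize(a[185:245,260:360],(400,240),interpolation=cv2.INTER_CUBIC),cv2.resize(b[185:245,260:360],(400,240),interpolation=cv2.INTER_CUBIC)]))
hsv=cv2.cvtColor(ctrl.get_image("top"),cv2.COLOR_RGB2HSV)
for nm,lo,hi,rr in(("yellow",(15,130,90),(30,255,255),(300,190,34,32)),("red",(0,130,60),(8,255,255),(325,215,20,30))):
    m=cv2.inRange(hsv,lo,hi);z=np.zeros_like(m);x,y,w,h=rr;z[y:y+h,x:x+w]=m[y:y+h,x:x+w]
    n,l,s,c=cv2.connectedComponentsWithStats(z);print(nm,s[1:].tolist())
o=ctrl.get_obs();print(o["tool_pos"]);go((.544,-.342,.2),np.pi/2+.026,o)
E
```

```text
t: 14.43
tool_pos: [0.5511, -0.2215, 0.2492]
tool_rot: [-0.04, 3.14, -0.002]
contact_force: [-0.4, -0.1, -0.1]
opening: 0.0854
yellow [[312, 198, 4, 7, 16], [321, 198, 5, 11, 34], [321, 215, 5, 4, 20]]
red [[334, 222, 6, 17, 46]]
[ 0.54960099 -0.2198687   0.24764003]
shift [   9.  -121.9   47.6] turn 0.002
```

View pics/b6.png

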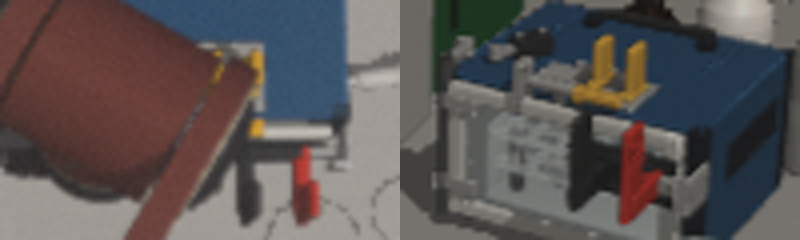

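The bolt has moved 7 px (about 18 mm) toward the fixed tab, so it is drawn. Approaching the handle.

```bash
python3 -m creep '[[0,3,-40,10,0],[0,6,-80,20,0],[0,9,-124,30,0],[0,9,-124,40,0],[0,9,-124,47,0],[0,9,-124,60,0],[0,9,-124,75,0],[0,9,-124,90,0],[0,9,-124,105,0],[0,9,-124,120,0],[0,9,-124,134,0],[0,9,-124,134,0]]' 40
python3 - <<'E'
from h import *
a=ctrl.get_image("scene")[:,:,::-1]
cv2.imwrite("pics/s7.png",cv2.resize(a[150:270,250:390],(700,600),interpolation=cv2.INTER_CUBIC))
o=ctrl.get_obs();print(o["tool_pos"],o["contact_force"],o["q"]);go((.544,-.344,.113),np.pi/2+.026,o)
E
```

```text
t: 15.58
tool_pos: [0.5438, -0.3441, 0.1089]
tool_rot: [0.042, -3.136, -0.007]
contact_force: [-0.8, 0.2, -1.0]
opening: 0.0856
[ 0.54451534 -0.34479486  0.11086827] [-0.17429442  0.03537958  0.2294667 ] [-6.79868539e-01  1.98917276e-01  1.66101868e+00  7.66518800e-07
  1.28645638e+00 -2.27723898e+00]
shift [ 0.5  0.8 -2.1] turn 0.001
```

View pics/s7.png

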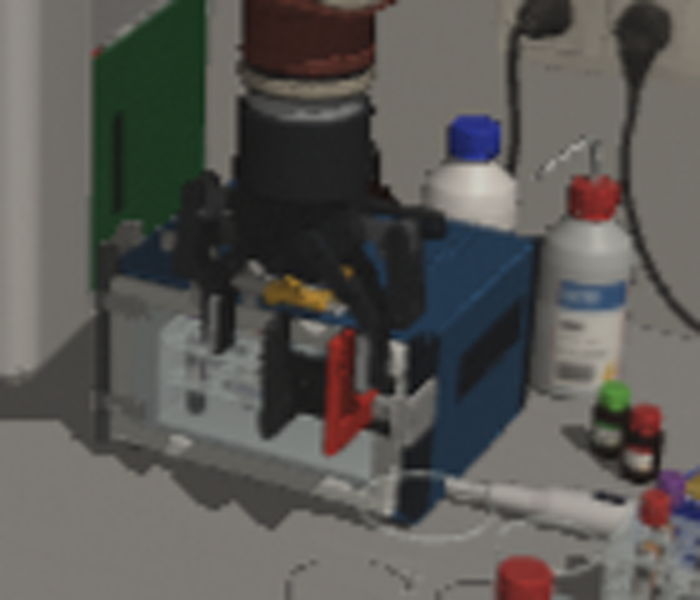

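The left finger at crop (215,320) is outside the dark half (275,375). The right finger at (375,350) is outside the red catch (340,385). Squeezing.

```bash
python3 -m creep '[[60,0,0,0,0],[100,0,0,0,0],[130,0,0,0,0],[150,0,0,0,0],[180,0,0,0,0],[210,0,0,0,0],[210,0,0,0,0],[210,0,0,0,0],[210,0,0,0,0],[210,0,0,0,0]]' 50
cat > arc.py <<'E'
from h import *
o=ctrl.get_obs();R=Ro.from_rotvec(o["tool_rot"]).as_matrix()
print(o["tool_pos"],o["contact_force"],o["opening"],"yaw",np.arctan2(R[1,1],R[0,1]))
E
python3 arc.py
python3 - <<'E'
from h import *
# rows for arc from th0, in tool axes (x=-gate x, y=gate y): hinge relative to handle in gate axes (.05,.155)
hg=np.array([.05,.155])
for th in np.arange(.05,.55,.05):
    r=np.array([[np.cos(th),np.sin(th)],[-np.sin(th),np.cos(th)]])@(-hg)+hg
    print(round(th,2),(-1000*r[0]).round(1),(1000*r[1]).round(1))
E
```

```text
t: 16.47
tool_pos: [0.5474, -0.347, 0.1176]
tool_rot: [-0.042, 3.137, -0.005]
contact_force: [-1.3, 3.3, 6.3]
opening: 0.033
[ 0.54736012 -0.3469721   0.1175604 ] [-1.34298818  3.31611739  6.32661246] 0.03303370021127707 yaw 1.5974992953661875
0.05 7.7 2.7
0.1 15.2 5.8
0.15 22.6 9.2
0.2 29.8 13.0
0.25 36.8 17.2
0.3 43.6 21.7
0.35 50.1 26.5
0.4 56.4 31.7
0.45 62.4 37.2
0.5 68.2 42.9
```

```bash
python3 -m creep '[[210,7.7,2.7,0,0.05],[210,15.2,5.8,0,0.1],[210,22.6,9.2,0,0.15],[210,29.8,13,0,0.2],[210,36.8,17.2,0,0.25],[210,43.6,21.7,0,0.3],[210,43.6,21.7,0,0.3]]'; python3 arc.py
```

```text
t: 17.05
tool_pos: [0.5025, -0.3273, 0.1176]
tool_rot: [0.431, 3.107, -0.008]
contact_force: [0.6, -3.2, 5.4]
opening: 0.033
[ 0.50251448 -0.32730656  0.11758236] [ 0.63838966 -3.23796869  5.37173106] 0.03299162312225391 yaw 1.295246865848425
```

```bash
python3 -m creep '[[210,7.7,2.7,0,0.05],[210,15.2,5.8,0,0.1],[210,22.6,9.2,0,0.15],[210,29.8,13,0,0.2],[210,36.8,17.2,0,0.25],[210,43.6,21.7,0,0.3],[210,50.1,26.5,0,0.35],[210,56.4,31.7,0,0.4],[210,62.4,37.2,0,0.45],[210,68.2,42.9,0,0.5],[210,68.2,42.9,0,0.5]]'; python3 arc.py
python3 - <<'E'
from h import *
a=ctrl.get_image("scene")[:,:,::-1]
cv2.imwrite("pics/s8.png",cv2.resize(a[140:280,220:400],(720,560),interpolation=cv2.INTER_CUBIC))
E
```

```text
t: 17.97
tool_pos: [0.4467, -0.2678, 0.1174]
tool_rot: [1.189, 2.907, -0.009]
contact_force: [-10.6, -2.2, 13.2]
opening: 0.033
[ 0.44666692 -0.26782022  0.11744774] [-10.59363804  -2.18322972  13.2186601 ] 0.03300368457020352 yaw 0.794601665888122
```

View pics/s8.png

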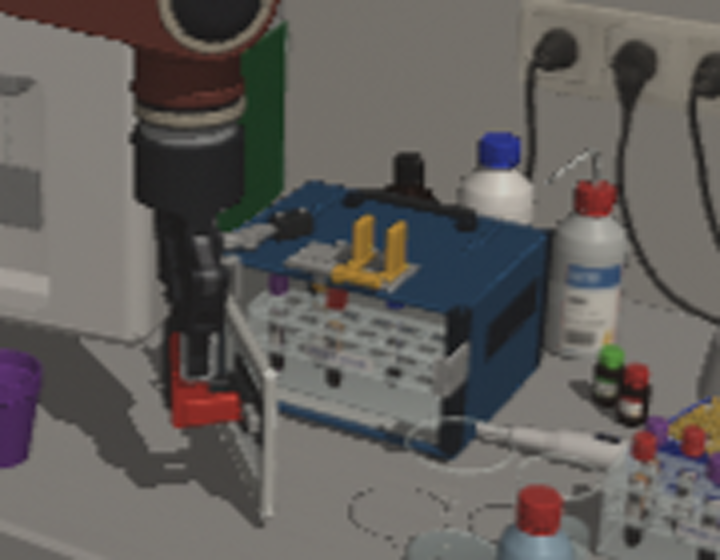

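The gate is about 45° open, past the check, with the red catch still squeezed at crop (200,400). The forces are modest, so I'll relax the slight radial and vertical load and continue.

```bash
python3 -m creep '[[210,7.7,1.7,-1,0.05],[210,15.2,4,-2,0.1],[210,22.6,7.2,-2,0.15],[210,29.8,11,-2,0.2],[210,36.8,15.2,-2,0.25],[210,43.6,19.7,-2,0.3],[210,43.6,19.7,-2,0.3]]'; python3 arc.py
```

```text
t: 18.6
tool_pos: [0.4305, -0.2226, 0.1176]
tool_rot: [1.607, 2.695, -0.006]
contact_force: [0.2, -7.5, 1.3]
opening: 0.0328
[ 0.430462   -0.22262393  0.1175971 ] [ 0.24408917 -7.46493549  1.28476308] 0.032808519912207054 yaw 0.4954517838970811
```

```bash
python3 -m creep '[[210,7.7,2.7,0,0.05],[210,15.2,5.8,0,0.1],[210,22.6,9.2,0,0.15],[210,29.8,13,0,0.2],[210,32.7,14.7,0,0.22],[210,32.7,14.7,0,0.22],[210,32.7,14.7,0,0.22],[210,32.7,14.7,0,0.22]]'; python3 arc.py
python3 - <<'E'
from h import *
a=ctrl.get_image("top")[:,:,::-1];b=ctrl.get_image("scene")[:,:,::-1]
f=lambda i:cv2.resize(i,(400,400),interpolation=cv2.INTER_CUBIC)
cv2.imwrite("pics/b9.png",np.hstack([f(a[170:300,230:360]),f(b[150:290,210:350])]))
ms=gmask("scene",(126,180,38,52));print(ms.min(0),ms.max(0))
E
```

```text
t: 19.27
tool_pos: [0.4273, -0.1877, 0.1176]
tool_rot: [1.892, 2.505, -0.007]
contact_force: [-3.5, -6.6, 3.3]
opening: 0.0329
[ 0.42725801 -0.18774806  0.1175684 ] [-3.52755909 -6.57253676  3.25766981] 0.03288951300647824 yaw 0.2769194615064776
[135 189] [154 227]
```

View pics/b9.png

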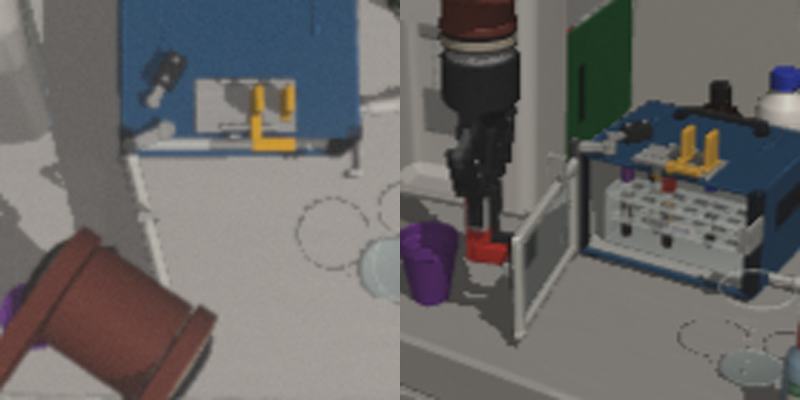

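```bash
python3 -m creep '[[210,0,0,0,0],[210,0,0,0,0],[210,0,0,0,0],[210,0,0,0,0],[210,0,0,0,0],[210,0,0,0,0]]'; python3 -c "
from station import ctrl
print(ctrl.finish_job())"
```

```text
t: 19.92
tool_pos: [0.4273, -0.1878, 0.1176]
tool_rot: [1.892, 2.505, -0.007]
contact_force: [-2.8, -6.1, 3.9]
opening: 0.033
the job is handed in; nothing more can be done
None
```

I handed the job in at about 20 s of the 64 s, with the gate open and the arm still holding it by the squeezed handle. The hand-in reports no verdict, so these are my own last checks:

- **Cups:** the stray cup met resistance at the predicted depth, about 5 N. The picture after release showed three evenly spaced, upright rims. The stack's outline was within a pixel of that in the last picture.
- **Safety bolt:** the sliding tab had moved about 7 px, or 18–19 mm, so the bolt was fully drawn. It was still drawn in the last picture.
- **Red catch:** the finger opening stayed at 33 mm from the squeeze to the end. That reads about 1 mm under the 34 mm given for a fully squeezed handle. The gripper also read about 1 mm low on the cup rim.
- **Gate:** the tool turned 1.32 rad in all. My measurement of the gate in the overhead picture gives about 1.30 rad, or 75°. It stood still, with a steady pull of about 7 N from its closing spring.
- **Other things:** I saw nothing else moved in the pictures. I did not re-measure the pot, bottle, timer and pen at the end.

Nothing failed. Part-way through the swing the side load rose to about 11 N and the upward load to 13 N, so I eased the path by about 2 mm and both dropped.

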